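# Idle the dough extruder and hold its hopper guard over the mouth

## Robot

A 6-joint arm with a two-finger parallel gripper is mounted at the origin on the work surface. World frame = base frame: x ahead of the robot, y to its left, z up, the work surface at z = 0. Lengths are in m, angles in rad, forces in N, time in s.
With the tool pointing down it reaches from about 0.325 to 0.775 m from the base axis. Payload 5.5 kg.
Tool frame: the origin (TCP) lies between the finger pads; the fingertips stand 8 mm ahead of it and the grasp point (between the pads) lies 11 mm behind it (tcp_to_tips is the distance from the TCP to the fingertips, in m); z points along the fingers, y is the line along which they close (so a half turn about z gives the same grasp; the last joint's range is limited). The gripper opens to 88 mm and grips with 3 to 60 N. Pads are 20 mm wide; open, the fingers measure 115 mm over their backs; the gripper's body (75 mm by 178 mm) begins 61 mm behind the grasp point.
Start: joints at [-1.292, 0.091, 1.231, -0, 1.82, -0.057], TCP at [0.198, -0.567, 0.231] pointing down, gripper open.
Joint ranges: [-2.87, 2.87], [-0.86, 2.18], [0.17, 2.46], [-1.51, 4.65], [0.06, 2.69], [-2.65, 2.65]. Speed limits (rad/s): [2.57, 2.57, 3.01, 3.14, 3.14, 3.14].

## Interface

Orientations are given as a unit quaternion [w, x, y, z].
In Python, from bench import * gives the robot as it stands. Calls block until the motion is done:
- move_to(position, orientation): joint-space move of the TCP to a pose.
- move_l(position, speed=0.15, orientation=None): straight line of the TCP; orientation=None keeps the orientation; speed is the mean speed in m/s.
- movej(angles): joint-space move.
- gripper_open() and close(): open the fingers fully, or close them until they stop; the grip force is fixed at half the most.
- hold(seconds).
- inverse_kinematics(position, orientation): joint angles nearest the present ones, or None.
- state(): the state.
- get_image(name): name is "scene" or "top" or "wrist"; returns a dict with "frame" (400x640x3 uint8, blue, green, red), "depth" (400x640 float32, m along the optical axis (not along the pixel's ray), 0 where there is no reading), "camera_matrix" (3x3 intrinsics, pixels), "view" (4x4, takes a point from world to camera coordinates). Camera axes: x right, y up, looking along -z (the intrinsics and any distortion apply to the point x, -y, -z); pixel columns grow to the right and rows downward; lengths in m; the calibration is good to about 2 mm. A picture is of the moment at which its call begins.
A pose or a line that the arm cannot do raises IKError and nothing moves.
- job_done(): hands the job in; it is judged then, once.
The state is a dict: "time": time; "joint_pos": joint angles; "dq": joint speeds; "joint_torque": joint torques, N m; "ee_pos": TCP position; "ee_rot": TCP orientation; "ft_force": force on the tool from outside, world axes, zero at the start; "moment": the same for the moment, N m; "finger_gap": finger opening in m; "finger_force": force on a finger pad.
Only numpy, scipy, OpenCV 4.12 (cv2) and the standard library are available. Lean on these libraries where they do the work, as an engineer would, in place of code of your own. Each camera call takes 0.05 s, during which the arm holds its last target. There are 200 camera calls.

## Task

Pull the extruder's speed lever back until it lines up with the green idle pointer and leave it there; only then pick up the wire hopper guard by its red handle, lift it up over the white splash screen and the lever without bumping them, and hold it about two centimetres above the hopper's mouth: level, centred, its long side along the mouth's long side, and not touching the extruder at any time. Finish while still holding it there, gripped and still (a colleague will check the fit before it goes down): do not set it down or let go. Leave the pointer, the jar, the tumbler and the tin where they are.

Things in the scene. Friction and masses are not known exactly. Their poses are not given: they have to be found in the camera images.
- guard: the loose hopper guard: a flat rectangular steel wire grille 176 (its x) by 126 (its y) by 8 mm thick, about 0.3 to 0.55 kg, with a red bridge handle on top running along its x. Lies on the counter at the start. Origin at the centre of its underside, z up. It fits the hopper either way round (a half turn makes no difference).
- guard_grip (a point): centre of the guard's red handle bar, 60 mm above the guard's underside, right above its centre (and its centre of mass). The bar is 120 mm long (guard's x), 16 mm wide (guard's y), 14 mm high, on two 10 mm posts 50 mm either side of the centre; 45 mm free below it.
- extruder: the table-top dough extruder, fixed: blue body and motor, brass nozzle to its +x, and a rectangular steel hopper, open at the top. Origin on the counter under the hopper's centre, z up. Motor reaches 170 mm to its +y, nozzle 169 mm to its +x, both below 90 mm height.
- hopper_mouth (a point): centre of the hopper's open mouth, at the height of its rim, 150 mm above the counter. The rim measures 160 mm (x) by 110 mm (y) outside, walls 4 mm; axes x, y are the mouth's long and short sides.
- control: the speed control, fixed: a grey box on a 140 (x) by 90 (y) mm dark foot, with two grey half-round cheeks (44 mm radius) about the lever's hinge. Origin on the counter under its centre, z up; x is the lever's running direction (positive: away from the robot, faster).
- lever_hinge (a point): the lever's hinge point, 80 mm above the control's origin; the hinge axis is the control's y.
- speed_lever (a joint): angle of the lever, rad: 0 upright, positive leaning to the control's +x (running, where it starts), negative leaning to its -x, towards the robot; stops at -0.7 and 0.7. A stiff joint (about 1.5 N at the knob moves it); it stays where it is left.
- lever_knob (a point): centre of the lever's black knob, 100 mm from the hinge: a 22 mm thick roller, 30 mm long along the control's y, on a 10 mm rod. Nothing is within 45 mm of its ends at its height. Its z axis points along the lever, away from the hinge.
- idle_pointer (a joint): angle of the green idle pointer, rad, about the same hinge and counted like the lever's: the angle the lever must be set to. Differs from run to run.
- pointer_tip (a point): green tip of the idle pointer, beside the lever (21 mm to the control's -y), 52 mm from the hinge. Its z axis points along the pointer, away from the hinge. It is clamped fast and only to be read; do not push it (it must stay where it is set).
- screen: the white splash screen, fixed on the counter between the guard and the control: 340 mm long (its x), 6 mm thick (its y), 140 mm high, on two feet 60 mm wide. Origin on the counter under its centre.
- spice_jar: bystander: a jar, 66 mm across, 130 mm high, loose. Origin at the centre of its underside.
- tumbler: bystander: a steel tumbler, 72 mm across, 100 mm high, loose. Origin at the centre of its underside.
- tin: bystander: a small green tin, 56 mm across, 60 mm high, loose. Origin at the centre of its underside.
There are look-alikes about, which are no part of the job. Leave any orange look-alike of the guard alone. Leave any yellow look-alike of the control alone.

How it is judged:
By the outcome, as a careful person would: the job done as asked, in the order asked, and still so for the second after the job is handed in, while the arm keeps its last pose, push and grip.
It also fails if it takes over 61 s, if anything falls off the work surface, if the arm or the gripper's body presses on something with over 40 N, if the wrist force passes 120 N, or if a joint passes its speed limit or range.

## Working session

There is one attempt and no reset: what is moved stays moved. The work goes in short steps, each a Python script; the robot and the scene stay as the last script left them, time stands still between calls to the robot, and variables do not carry over. Pictures are saved under pics/ and viewed, at most 10 in all, crops included, and the job is handed in when it is done.

```bash
mkdir -p pics; ls
cat > h.py <<'E'
from bench import *
import numpy as np, cv2
from scipy.spatial.transform import Rotation as R
def grab(n):
    d=get_image(n); np.savez('pics/'+n+'.npz',**{k:np.asarray(v) for k,v in d.items()}); return d
def load(n): return dict(np.load('pics/'+n+'.npz'))
def cloud(d):
    K=d['camera_matrix'];z=d['depth'];v,u=np.mgrid[:z.shape[0],:z.shape[1]]
    p=np.stack([(u-K[0,2])/K[0,0]*z,-(v-K[1,2])/K[1,1]*z,-z],-1)
    V=d['view'];W=(p-V[:3,3])@V[:3,:3]
    W[z<=0]=np.nan
    return W
def ray(d,u,v):
    K=d['camera_matrix'];V=d['view']
    c=np.array([(u-K[0,2])/K[0,0],-(v-K[1,2])/K[1,1],-1.])
    r=c@V[:3,:3];o=-V[:3,:3].T@V[:3,3]
    return o,r/np.linalg.norm(r)
def onplane(d,u,v,z):
    o,r=ray(d,u,v);return o+r*(z-o[2])/r[2]
def tri(d1,p1,d2,p2):
    o1,r1=ray(d1,*p1);o2,r2=ray(d2,*p2)
    s=np.linalg.lstsq(np.stack([r1,-r2],1),o2-o1,rcond=None)[0]
    a,b=o1+s[0]*r1,o2+s[1]*r2
    return (a+b)/2,np.linalg.norm(a-b)
def down(yaw): # tool z down, tool y direction at angle yaw in world
    y=np.array([np.cos(yaw),np.sin(yaw),0]);z=np.array([0,0,-1.]);x=np.cross(y,z)
    return mat2q(np.stack([x,y,z],1))
def mat2q(M):
    q=R.from_matrix(M).as_quat();return np.array([q[3],*q[:3]])
E
python3 - <<'E'
from h import *
for n in('scene','top','wrist'):
    d=grab(n); cv2.imwrite(f'pics/{n}0.png',d['frame'])
    print(n,d['camera_matrix'].tolist(),d['view'].round(3).tolist(),(d['depth']>0).mean(),[k for k in d])
print(state())
E
```

```text
pics
scene [[395.8033797880154, 0.0, 318.8678402872559], [0.0, 395.8033797880154, 200.19491200638018], [0.0, 0.0, 1.0]] [[0.275, 0.962, -0.008, -0.157], [-0.807, 0.235, 0.541, 0.351], [0.522, -0.143, 0.841, -1.616], [0.0, 0.0, 0.0, 1.0]] 0.99584375 ['frame', 'depth', 'camera_matrix', 'view']
top [[479.57041961502904, 0.0, 317.7424167051931], [0.0, 479.57041961502904, 196.29279191121023], [0.0, 0.0, 1.0]] [[0.084, -0.996, -0.005, 0.005], [0.976, 0.081, 0.202, -0.51], [-0.201, -0.022, 0.979, -1.295], [0.0, 0.0, 0.0, 1.0]] 0.9956640625 ['frame', 'depth', 'camera_matrix', 'view']
wrist [[302.4073363712854, 0.0, 329.1866396910651], [0.0, 302.4073363712854, 192.72301324741852], [0.0, 0.0, 1.0]] [[0.33, -0.944, -0.002, -0.599], [0.903, 0.316, -0.293, 0.035], [0.277, 0.095, 0.956, -0.391], [0.0, 0.0, 0.0, 1.0]] 0.99594140625 ['frame', 'depth', 'camera_matrix', 'view']
{'time': 0.15, 'joint_pos': array([-1.29168569e+00,  9.16663932e-02,  1.23160072e+00,  6.35206739e-06,
        1.81980096e+00, -5.67097188e-02]), 'dq': array([ 0.00015828, -0.00221309, -0.00277302,  0.00071883, -0.00113022,
        0.00025964]), 'joint_torque': array([ 2.29782214e-03, -4.47045851e+01, -4.06907773e+01,  6.98989537e-02,
        2.74961139e-02, -1.14188751e-04]), 'ee_pos': array([ 0.19766225, -0.56628067,  0.22978313]), 'ee_rot': array([-7.33499232e-04,  9.85935777e-01,  1.67123008e-01, -7.88055338e-05]), 'ft_force': array([-0.24796319, -0.21558089, -0.58921626]), 'moment': array([ 0.03831958, -0.00608267, -0.00958893]), 'finger_force': 0.0, 'finger_gap': 0.08766930697054716}
```

View pics/scene0.png

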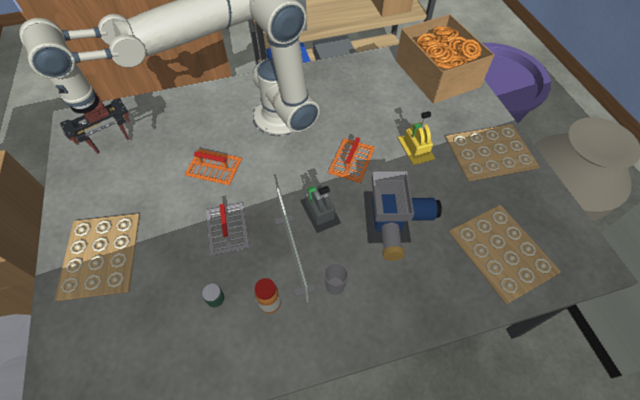

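View pics/top0.png

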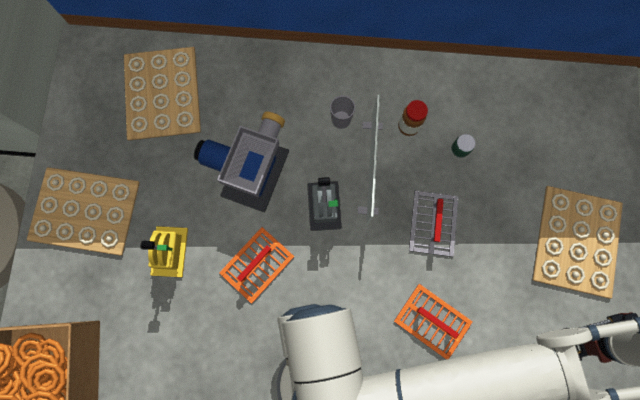

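Guard candidates in top: grey grille with red bar (434,222); orange look-alikes (256,265) and (433,322). I choose the grey one. Control candidates: grey (324,205), knob (323,182), green tip (333,203); yellow look-alike (167,250). I choose the grey one. The hopper is at (250,158), the screen runs (377,95)–(372,216), and jar, tumbler and tin are at (412,118), (343,110) and (463,145).

Run:
```python
from h import *
t=load('top');s=load('scene');W=cloud(t);S=cloud(s)
def hsv(d):return cv2.cvtColor(d['frame'],cv2.COLOR_BGR2HSV).astype(int)
def roi(m,b): o=np.zeros_like(m);o[b[1]:b[3],b[0]:b[2]]=m[b[1]:b[3],b[0]:b[2]];return o
for n,d,C,b,gb in(('top',t,W,(420,190,455,250),(325,195,342,212)),('scene',s,S,(215,195,235,240),(302,185,320,205))):
    h=hsv(d)
    red=roi(((h[...,0]<8)|(h[...,0]>172))&(h[...,1]>150)&(h[...,2]>80),b)
    P=C[red];P=P[P[:,2]>.045];ys,xs=np.nonzero(red)
    r=cv2.minAreaRect(np.stack([xs,ys],1).astype(np.float32))
    c=P.mean(0);u=np.linalg.svd(P[:,:2]-c[:2])[2][0]
    print(n,'handle',red.sum(),r,c.round(4),'top z',np.percentile(P[:,2],[50,90]),'ang',np.degrees(np.arctan2(u[1],u[0])), 'ext',np.ptp((P[:,:2]-c[:2])@u))
    g=roi((h[...,0]>45)&(h[...,0]<80)&(h[...,1]>120),gb);ys,xs=np.nonzero(g)
    print(n,'green',g.sum(),xs.mean(),ys.mean(),np.nanmean(C[g],0).round(4))
# hopper rim in both clouds
for n,C in(('top',W),('scene',S)):
    m=(abs(C[...,2]-.15)<.006)&(C[...,1]>.02)&(C[...,1]<.3)&(C[...,0]>.45)&(C[...,0]<.8)
    P=C[m][:,:2].astype(np.float32);r=cv2.minAreaRect(P);print(n,'rim',len(P),r,C[m][:,2].mean())
# screen
for n,C in(('top',W),('scene',S)):
    m=(abs(C[...,2]-.135)<.01)&(C[...,1]>-.2)&(C[...,1]<-.06)&(C[...,0]>.4)&(C[...,0]<.9)
    P=C[m];print(n,'screen',len(P),cv2.minAreaRect(P[:,:2].astype(np.float32)),P[:,2].max())
# control foot & knob
    m=(C[...,2]>.15)&(C[...,1]>-.09)&(C[...,1]<.03)&(C[...,0]>.45)&(C[...,0]<.7)
    print('knob',m.sum(),np.nanmean(C[m],0),C[m].min(0),C[m].max(0))
print(onplane(t,324,205,.08))
V=t['frame'][145:265,270:470];V2=s['frame'][165:245,270:440]
a=cv2.resize(V,(800,480),interpolation=cv2.INTER_CUBIC)
cv2.imwrite('pics/c1.png',a)
d=load('wrist');o=-d['view'][:3,:3].T@d['view'][:3,3];st=state();q=st['ee_rot'];Rm=R.from_quat([*q[1:],q[0]]).as_matrix()
print('cam in tool',Rm.T@(o-st['ee_pos']),'\n',(Rm.T@d['view'][:3,:3].T).round(3))
```

```text
top handle 250 ((438.45489501953125, 219.99588012695312), (5.975358963012695, 42.46126937866211), 5.19442892074585) [ 0.4655 -0.2878  0.0666] top z [0.06655089 0.06953474] ang 177.07310749471242 ext 0.11815368587668942
top green 55 333.09090909090907 202.85454545454544 [0.4787 0.0042 0.1255]
scene handle 141 ((223.15345764160156, 219.53466796875), (31.343671798706055, 4.77617883682251), 84.2894058227539) [ 0.4701 -0.2907  0.0654] top z [0.06542963 0.06812669] ang -3.003376281409612 ext 0.11764728514645263
scene green 49 310.9795918367347 191.20408163265307 [0.4794 0.0014 0.1193]
top rim 355 ((0.5509457588195801, 0.16030851006507874), (0.27584108710289, 0.16190020740032196), 74.74119567871094) 0.14935381803984007
scene rim 260 ((0.5723986029624939, 0.2359849363565445), (0.11078943312168121, 0.16444577276706696), 74.9766616821289) 0.14814299670827583
top screen 464 ((0.6179994940757751, -0.14681850373744965), (0.33761635422706604, 0.10856122523546219), 0.48913469910621643) 0.14491722374406638
knob 42 [0.52148842 0.02468002 0.18136951] [0.51312163 0.01901569 0.15429426] [0.53503626 0.02998166 0.19066493]
scene screen 353 ((0.6192407011985779, -0.14912447333335876), (0.3399801254272461, 0.10427618771791458), 0.5707678198814392) 0.14334567674497467
knob 41 [0.52701481 0.02175097 0.18026568] [0.51518134 0.01331295 0.16991052] [0.53515007 0.02994229 0.18637767]
[0.47935267 0.02823671 0.08      ]
cam in tool [ 8.05737572e-02 -8.28891496e-05 -1.53419874e-01] 
 [[ 0.     0.956  0.293]
 [ 1.    -0.     0.   ]
 [ 0.     0.293 -0.956]]
```

View pics/c1.png

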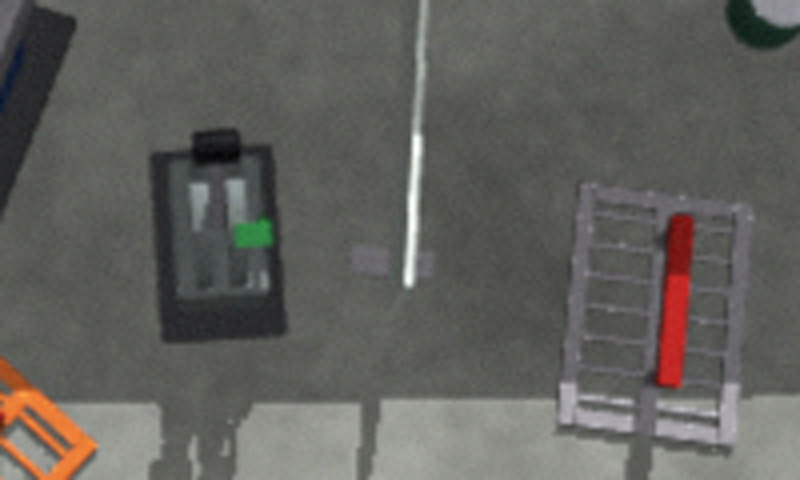

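The crop confirms the choice: steel-wire guard with red bar, and the grey control with black knob (217,146 in the crop) and green tip (253,234). Next, closer looks with the wrist camera.

Run:
```python
from h import *
Y=-np.pi/2
def view(n,p,yaw):
    move_to(p,down(yaw)); hold(.2); d=get_image('wrist'); np.savez(f'pics/{n}.npz',**{k:np.asarray(v) for k,v in d.items()}); return d
a=view('w_guard',[.42,-.29,.33],Y)
b=view('w_ctl1',[.38,.03,.33],Y)
c=view('w_ctl2',[.46,.07,.33],Y)
e=view('w_hop',[.50,.18,.33],Y-.26)
print(state()['time'])
im=np.vstack([np.hstack([a['frame'],b['frame']]),np.hstack([c['frame'],e['frame']])])
cv2.imwrite('pics/w4.png',cv2.resize(im,(800,500),interpolation=cv2.INTER_AREA))
```

```text
4.7417
```

View pics/w4.png

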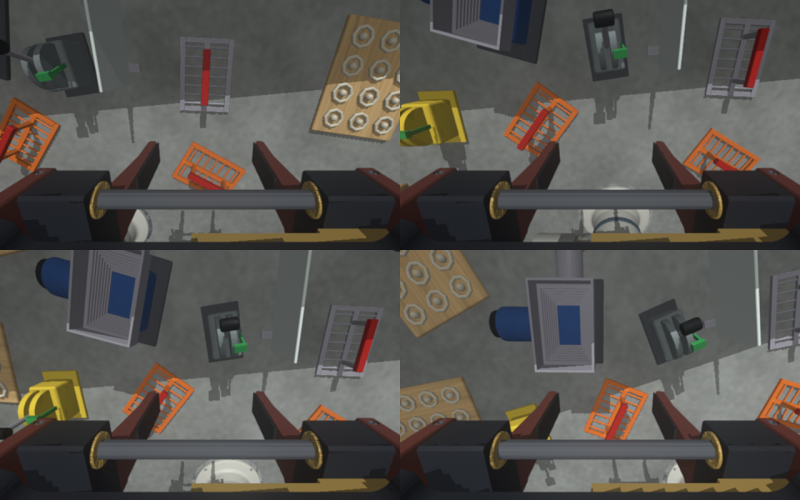

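The montage (0.625 scale) shows, per quadrant: the guard with red bar centred at (205,77); the control with knob (603,18) and tip (620,50); the second control view with knob (229,324) and tip (240,345); and the hopper rim (528–603, 279–373).

Run:
```python
from h import *
def hsv(d):return cv2.cvtColor(d['frame'],cv2.COLOR_BGR2HSV).astype(int)
L={n:load(n) for n in('w_guard','w_ctl1','w_ctl2','w_hop')}
C={n:cloud(d) for n,d in L.items()}
# rim
for n in('w_hop','w_ctl2'):
    c=C[n];m=(abs(c[...,2]-.149)<.006)&(c[...,1]>.06)&(np.hypot(c[...,0]-.57,c[...,1]-.2)<.18)
    k,lab,st,_=cv2.connectedComponentsWithStats(cv2.dilate(m.astype(np.uint8),np.ones((3,3))));i=1+st[1:,4].argmax()
    P=c[m&(lab==i)];print(n,'rim',len(P),cv2.minAreaRect(P[:,:2].astype(np.float32)),np.median(P[:,2]))
# guard
def red(n,d,c):
    h=hsv(d);m=((h[...,0]<5)|(h[...,0]>174))&(h[...,1]>150)&(np.hypot(c[...,0]-.467,c[...,1]+.289)<.09)&(c[...,2]>.03)
    P=c[m];t=P[P[:,2]>np.percentile(P[:,2],95)-.006];r=cv2.minAreaRect(t[:,:2].astype(np.float32))
    print(n,'red',len(t),r,np.median(t[:,2]));ys,xs=np.nonzero(m);return cv2.minAreaRect(np.stack([xs,ys],1).astype(np.float32))
g1=red('w_guard',L['w_guard'],C['w_guard']);red('w_ctl1',L['w_ctl1'],C['w_ctl1'])
c=C['w_guard'];m=(c[...,2]>.004)&(c[...,2]<.02)&(abs(c[...,0]-.467)<.13)&(abs(c[...,1]+.289)<.11)
h=hsv(L['w_guard']);m&=h[...,1]<60
print('grille',cv2.minAreaRect(c[m][:,:2].astype(np.float32)))
# control
R2=[]
for n in('w_ctl1','w_ctl2'):
    d=L[n];c=C[n];h=hsv(d);near=np.hypot(c[...,0]-.49,c[...,1]-.028)<.1
    kn=near&(c[...,2]>.155);gr=near&(h[...,0]>45)&(h[...,0]<80)&(h[...,1]>110)&(c[...,2]>.06)
    ft=near&(h[...,2]<75)&(c[...,2]<.03)&(c[...,2]>.004)
    ckm=near&(c[...,2]>.03)&(c[...,2]<.14)&~gr
    out=[]
    for nm,m in(('knob',kn),('green',gr)):
        ys,xs=np.nonzero(m);r=cv2.minAreaRect(np.stack([xs,ys],1).astype(np.float32));out.append(r[0])
        print(n,nm,m.sum(),np.round(r[0],1),r[1],c[m].mean(0).round(4),c[m].min(0).round(4),c[m].max(0).round(4))
    print(n,'foot',ft.sum(),cv2.minAreaRect(c[ft][:,:2].astype(np.float32)),np.median(c[ft][:,2]))
    print(n,'box',ckm.sum(),cv2.minAreaRect(c[ckm][:,:2].astype(np.float32)),np.percentile(c[ckm][:,2],[50,98]))
    R2.append(out)
for i,nm in enumerate(('knob','green')):print('tri',nm,tri(L['w_ctl1'],R2[0][i],L['w_ctl2'],R2[1][i]))
cv2.imwrite('pics/c2.png',np.hstack([cv2.resize(L['w_ctl1']['frame'][0:140,270:400],(390,420),interpolation=cv2.INTER_CUBIC),cv2.resize(L['w_ctl2']['frame'][70:210,300:430],(390,420),interpolation=cv2.INTER_CUBIC)]))
```

```text
w_hop rim 2449 ((0.5729020833969116, 0.23844604194164276), (0.11080355197191238, 0.16042010486125946), 74.63086700439453) 0.14924840635316056
w_ctl2 rim 2528 ((0.5721752047538757, 0.2385101318359375), (0.11191453784704208, 0.15891268849372864), 74.79903411865234) 0.14895239419568473
w_guard red 932 ((0.4674762785434723, -0.2899838089942932), (0.01481491606682539, 0.11762619763612747), 86.84396362304688) 0.06636117542891456
w_ctl1 red 1252 ((0.4679391086101532, -0.28922003507614136), (0.01698913425207138, 0.11770670861005783), 87.02042388916016) 0.06605416791049781
grille ((0.4677634835243225, -0.290341854095459), (0.12612786889076233, 0.17630089819431305), 87.25135803222656)
w_ctl1 knob 34740 [319.5 206.5] (385.0, 639.0) [0.4102 0.0261 0.4164] [ 0.3973 -0.0368  0.1553] [0.5348 0.0933 0.4412]
w_ctl1 green 373 [351.1  80.1] (24.9886474609375, 22.193862915039062) [0.4784 0.0038 0.129 ] [ 0.4673 -0.0072  0.0706] [0.4995 0.0165 0.1376]
w_ctl1 foot 1658 ((0.49251726269721985, 0.02751382812857628), (0.14020377397537231, 0.09013888984918594), 8.666159629821777) 0.00933068584012101
w_ctl1 box
[... 167 characters left out ...]
 (293.0, 620.0) [0.4816 0.0593 0.4133] [ 0.4455 -0.0118  0.1673] [0.5348 0.128  0.4414]
w_ctl2 green 347 [383.5 148.2] (30.26447296142578, 20.46573257446289) [0.48   0.0037 0.1269] [ 0.4637 -0.0073  0.0839] [0.4995 0.0168 0.1359]
w_ctl2 foot 1687 ((0.49228435754776, 0.027460463345050812), (0.14026246964931488, 0.08992479741573334), 8.571614265441895) 0.009310530585551079
w_ctl2 box 2700 ((0.49236926436424255, 0.027492361143231392), (0.10004722326993942, 0.0659639984369278), 8.631159782409668) [0.07247994 0.12438734]
tri knob (array([0.2889402 , 0.05789741, 0.00949226]), np.float64(0.024988377409694104))
tri green (array([0.48318097, 0.00318614, 0.11084706]), np.float64(0.001502447148118268))
```

View pics/c2.png

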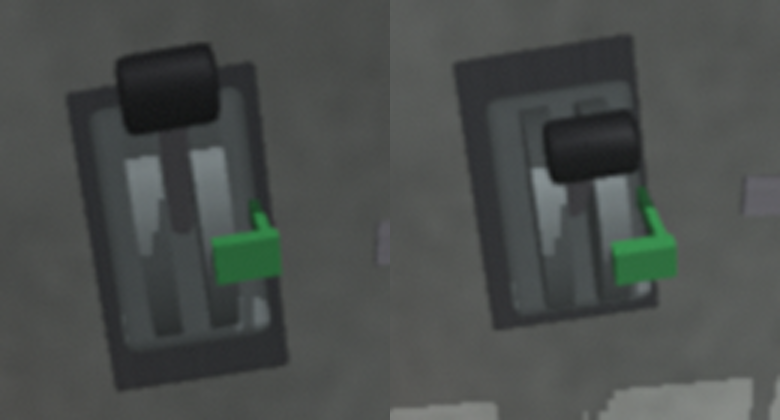

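```bash
cat >> h.py <<'E'
C0=np.array([.4924,.0275,.08]);YC=np.radians(8.67)
EX=np.array([np.cos(YC),np.sin(YC),0]);EY=np.array([-np.sin(YC),np.cos(YC),0])
def cf(P): D=P-C0; return np.stack([D@EX,D@EY,D[...,2]],-1)
E
cat > an.py <<'E'
from h import *
import sys
for n in sys.argv[1:]:
    d=load(n);c=cloud(d);h=cv2.cvtColor(d['frame'],cv2.COLOR_BGR2HSV).astype(int);q=cf(c)
    near=(abs(q[...,0])<.1)&(abs(q[...,1])<.05)&(q[...,2]<.13)
    g=near&(h[...,0]>45)&(h[...,0]<80)&(h[...,1]>110)&(q[...,2]>-.02)
    g=cv2.erode(g.astype(np.uint8),np.ones((3,3)))>0
    G=q[g];rho=np.hypot(G[:,0],G[:,2]);T=G[(rho>.035)&(G[:,1]>-.027)]
    print(n,'tip n',len(T),'min',T.min(0).round(4),'max',T.max(0).round(4),'rho',np.percentile(np.hypot(T[:,0],T[:,2]),[2,50,98]).round(4),'ang',np.arctan2(T[:,0],T[:,2]).mean().round(3),np.percentile(np.arctan2(T[:,0],T[:,2]),[2,50,98]).round(3))
    U=T[np.hypot(T[:,0],T[:,2])>.053]
    # slope of top face in (x,z)
    for s in (T,):
        b=np.array([np.cov(s[:,0],s[:,2])]);
    p=np.polyfit(T[:,0],T[:,2],1);print(' plane slope ang',-np.arctan(p[0]).round(3),'resid',np.std(T[:,2]-np.polyval(p,T[:,0])).round(4))
    x=np.round(T[:,0],3);print(' ',[(k.round(3),np.median(T[x==k,2]).round(4),(x==k).sum()) for k in np.unique(x)])
    k=near&(h[...,2]<80)&(h[...,1]<120)&(q[...,2]>.06)&(np.hypot(q[...,0],q[...,2])>.09)&(abs(q[...,1])<.02)
    K=q[k];A=np.c_[2*K[:,[0,2]],np.ones(len(K))];s=np.linalg.lstsq(A,(K[:,[0,2]]**2).sum(1),rcond=None)[0]
    print(' knob n',len(K),'ctr',s[:2].round(4),'r',np.sqrt(s[2]+s[0]**2+s[1]**2).round(4),'ang',np.arctan2(s[0],s[1]).round(3),'rho',np.hypot(s[0],s[1]).round(4),'y',K[:,1].min().round(4),K[:,1].max().round(4))
E
python3 an.py w_ctl1 w_ctl2 scene top
```

```text
w_ctl1 tip n 203 min [-0.0257 -0.0269  0.0491] max [-0.0114 -0.0097  0.0568] rho [0.0521 0.0565 0.0583] ang -0.345 [-0.464 -0.346 -0.239]
 plane slope ang -0.2 resid 0.0014
  [(np.float64(-0.026), np.float64(0.0512), np.int64(2)), (np.float64(-0.025), np.float64(0.0508), np.int64(16)), (np.float64(-0.024), np.float64(0.0511), np.int64(16)), (np.float64(-0.023), np.float64(0.0516), np.int64(16)), (np.float64(-0.022), np.float64(0.0524), np.int64(16)), (np.float64(-0.021), np.float64(0.0528), np.int64(16)), (np.float64(-0.02), np.float64(0.0529), np.int64(14)), (np.float64(-0.019), np.float64(0.0532), np.int64(15)), (np.float64(-0.018), np.float64(0.0535), np.int64(16)), (np.float64(-0.017), np.float64(0.0543), np.int64(16)), (np.float64(-0.016), np.float64(0.0545), np.int64(14)), (np.float64(-0.015), np.float64(0.0544), np.int64(14)), (np.float64(-0.014), np.float64(0.0545), np.int64(13)), (np.float64(-0.013), np.float64(0.0528), np.int64(12)), (np.float64(-0.012), np.float64(0.0504), np.int64(6)), (np.float64(-0.011), np.float64(0.0495), np.int64(1))]
 knob n 892 ctr [0.0306 0.0955] 
[... 1926 characters left out ...]
x [-0.0143 -0.012   0.0574] rho [0.0514 0.0569 0.0604] ang -0.357 [-0.45  -0.345 -0.268]
 plane slope ang -0.449 resid 0.0026
  [(np.float64(-0.024), np.float64(0.0535), np.int64(2)), (np.float64(-0.023), np.float64(0.0481), np.int64(2)), (np.float64(-0.022), np.float64(0.0544), np.int64(2)), (np.float64(-0.021), np.float64(0.0509), np.int64(3)), (np.float64(-0.02), np.float64(0.0553), np.int64(1)), (np.float64(-0.019), np.float64(0.0533), np.int64(4)), (np.float64(-0.017), np.float64(0.0554), np.int64(3)), (np.float64(-0.016), np.float64(0.0542), np.int64(2)), (np.float64(-0.014), np.float64(0.0547), np.int64(1))]
 knob n 98 ctr [0.0298 0.0991] r 0.0083 ang 0.292 rho 0.1035 y -0.0128 0.0164
```

```bash
cat > lev.py <<'E'
from h import *
def kp(a,dz=0): return C0+.1*(np.sin(a)*EX+np.array([0,0,np.cos(a)]))+np.array([0,0,-.011+dz])
Q=down(YC-np.pi/2)
def swing(a0,a1,back):
    move_to(kp(a0,.09),Q); move_l(kp(a0),.12); close(); s=state();print('grip',s['finger_gap'],s['finger_force'],s['ft_force'].round(1))
    for a in np.linspace(a0,a1,max(2,int(abs(a1-a0)/.11)+1))[1:]: move_l(kp(a),.06)
    hold(.3);s=state();print('end',s['ee_pos']-kp(a1),s['finger_gap'],s['ft_force'].round(1))
    gripper_open(); move_l(kp(a1,.10),.15)
def look(n,p=[.40,.03,.33]):
    move_to(p,Q); hold(.3); d=get_image('wrist'); np.savez(f'pics/{n}.npz',**{k:np.asarray(v) for k,v in d.items()})
E
python3 - <<'E'
from lev import *
swing(.311,-.345,0)
look('l1');print(state()['time'])
d=load('l1');cv2.imwrite('pics/l1.png',cv2.resize(d['frame'][20:170,260:400],(560,600),interpolation=cv2.INTER_CUBIC))
E
python3 an.py l1 | grep -v '^  \['
```

```text
grip 0.029998030173229266 29.99998927116394 [-0.5  2.1 -0.3]
end [0.00021542 0.00025979 0.00126806] 0.029543783227882616 [-3.   4.7  7.2]
12.0333
l1 tip n 115 min [-0.0258 -0.0269  0.0451] max [-0.0107 -0.0096  0.056 ] rho [0.0501 0.0565 0.0579] ang -0.309 [-0.469 -0.281 -0.233]
 plane slope ang -0.059 resid 0.002
 knob n 684 ctr [-0.0253  0.097 ] r 0.01 ang -0.255 rho 0.1003 y -0.0146 0.0147
```

View pics/l1.png

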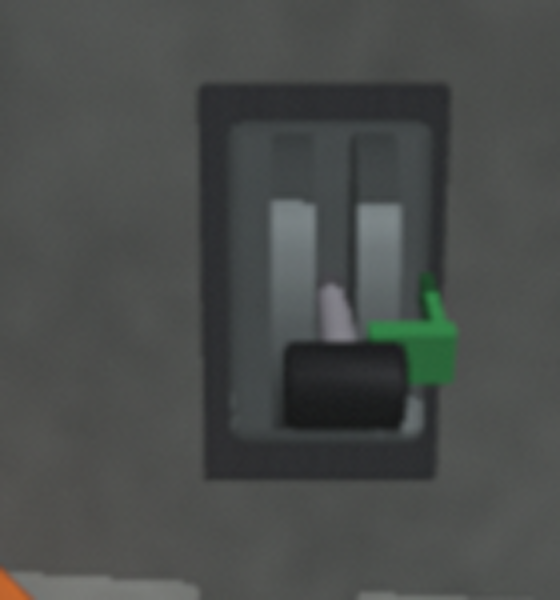

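The knob (345,385) is still short of the green tip (430,350). By the fit the lever is at -0.255, so it slipped in the grip. I'll regrasp and turn the tool along with the lever for the rest.

```bash
cat >> lev.py <<'E'
def swing2(a0,a1):
    M0=R.from_quat([*Q[1:],Q[0]]).as_matrix()
    def pose(a):
        M=R.from_rotvec(EY*(a-a0)).as_matrix()@M0
        return C0+.1*(np.sin(a)*EX+np.array([0,0,np.cos(a)]))+.011*M[:,2],mat2q(M)
    move_to(kp(a0,.08),Q); move_l(kp(a0),.12); close(); print('grip',state()['ft_force'].round(1))
    for a in np.linspace(a0,a1,3)[1:]:
        p,q=pose(a); move_l(p,.04,orientation=q)
    hold(.3);s=state();print('end',(s['ee_pos']-p).round(4),s['ft_force'].round(1))
    gripper_open(); M=R.from_quat([*q[1:],q[0]]).as_matrix(); move_l(p-.09*M[:,2],.15)
E
python3 - <<'E'
from lev import *
swing2(-.255,-.345)
look('l2',[.36,.03,.33]);look('l3',[.48,.03,.33]);print(state()['time'])
a,b=[load(n)['frame'] for n in('l2','l3')]
cv2.imwrite('pics/l2.png',np.hstack([cv2.resize(a[0:150,260:400],(390,420),interpolation=cv2.INTER_CUBIC),cv2.resize(b[90:240,260:400],(390,420),interpolation=cv2.INTER_CUBIC)]))
E
python3 an.py l2 l3| grep -v '^  \['
```

```text
grip [0.1 2.1 0.4]
end [0.     0.0002 0.    ] [-1.4  3.6  0.7]
18.6417
l2 tip n 142 min [-0.0261 -0.027   0.0451] max [-0.0105 -0.0094  0.0565] rho [0.0499 0.0565 0.0581] ang -0.316 [-0.46  -0.297 -0.234]
 plane slope ang -0.093 resid 0.0018
 knob n 738 ctr [-0.034   0.0948] r 0.0097 ang -0.345 rho 0.1007 y -0.0151 0.0152
l3 tip n 159 min [-0.0252 -0.0266  0.048 ] max [-0.0115 -0.0107  0.0559] rho [0.0503 0.0564 0.0575] ang -0.329 [-0.461 -0.324 -0.228]
 plane slope ang -0.098 resid 0.0016
 knob n 543 ctr [-0.0335  0.0942] r 0.0101 ang -0.342 rho 0.1 y -0.0145 0.0145
```

View pics/l2.png

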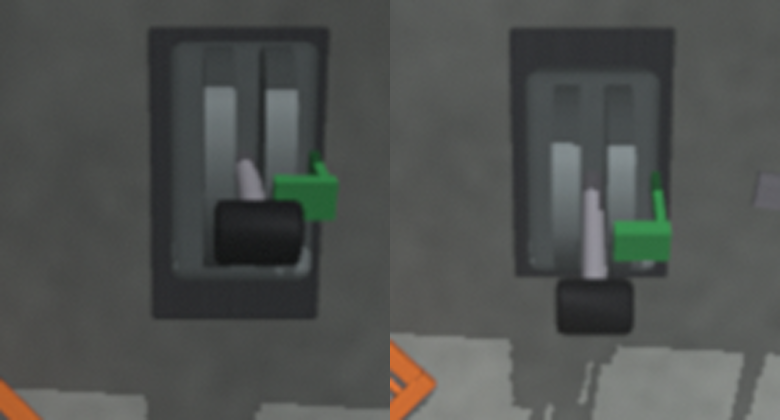

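The lever now reads -0.343 against the pointer's ≈ -0.35. In the crop the rod runs parallel to and level with the green tip (640,240), so it's aligned. Next, the guard.

```bash
cat > g.py <<'E'
from h import *
GA=np.radians(-2.85);HA=np.radians(-15.3);H=np.array([.5726,.2385])
E
python3 - <<'E'
from g import *
q=down(GA-np.pi/2);qh=down(HA-np.pi/2)
p=np.array([.4677,-.2898,.049])
print(inverse_kinematics([*H,.309],qh),inverse_kinematics([*H,.22],qh))
move_to([.43,-.15,.33],q); move_to(p+[0,0,.10],q); move_l(p,.12); close()
s=state();print('grip',s['finger_gap'],s['finger_force'],s['ft_force'].round(1))
move_l(p+[0,0,.27],.12); hold(.3)
s=state();print('lift',s['finger_gap'],s['ft_force'].round(1),s['moment'].round(2),s['ee_pos'],s['time'])
move_l([.53,0,.319],.15,orientation=down((GA+HA)/2-np.pi/2))
move_l([*H,.319],.15,orientation=qh);hold(.3)
s=state();print(s['finger_gap'],s['ft_force'].round(1),s['moment'].round(2),s['ee_pos'],s['time'])
for n in('scene','top'):grab(n)
a=load('scene')['frame'][60:260,250:500];b=load('top')['frame'][60:260,130:380]
cv2.imwrite('pics/g1.png',np.hstack([cv2.resize(x,(400,320)) for x in(a,b)]))
for n in('scene','top'):
    d=load(n);c=cloud(d);h=cv2.cvtColor(d['frame'],cv2.COLOR_BGR2HSV).astype(int)
    m=(abs(c[...,2]-.272)<.02)&(np.hypot(c[...,0]-H[0],c[...,1]-H[1])<.13)&(h[...,1]<70)&(h[...,2]>60)
    P=c[m];A=np.c_[P[:,:2]-H,np.ones(len(P))];f=np.linalg.lstsq(A,P[:,2],rcond=None)[0]
    print(n,len(P),cv2.minAreaRect(P[:,:2].astype(np.float32)),'plane',f.round(4))
E
```

```text
[ 3.39826075e-01  1.80318843e-01  9.93472398e-01 -4.44089210e-16
  1.96780141e+00  2.17765778e+00] [ 3.39826075e-01  1.44398618e-01  1.19207715e+00 -4.44089210e-16
  1.80511688e+00  2.17765778e+00]
grip 0.0155179316665836 29.999822974205017 [-0.6 -0.6  0.1]
lift 0.01578380796556674 [ 1.1  0.4 -5.9] [-0.01 -0.01  0.06] [ 0.46767379 -0.28978087  0.31887889] 25.125
0.016105673557381496 [ 0.1  0.9 -4.5] [-0.01  0.02 -0.01] [0.57261146 0.23818925 0.31918507] 29.3167
scene 1078 ((0.5743897557258606, 0.23520898818969727), (0.12647303938865662, 0.17723438143730164), 74.73966979980469) plane [0.0035 0.0047 0.2763]
top 609 ((0.573095440864563, 0.2390105128288269), (0.12629006803035736, 0.17399384081363678), 73.97013092041016) plane [0.0074 0.0037 0.2775]
```

View pics/g1.png

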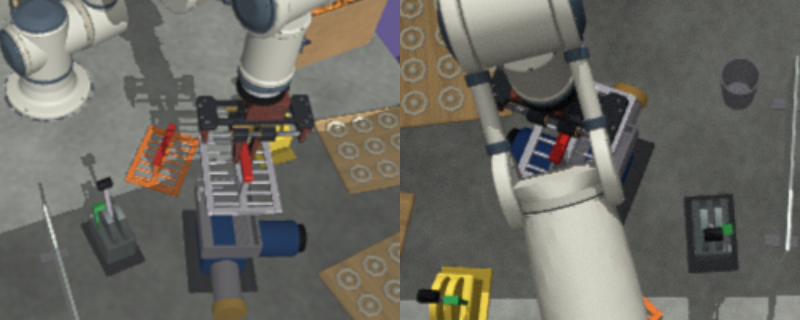

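The guard is held level over the hopper (left crop at 240,170) and the lever is still at the pointer (right crop at 715,230). Next I lower it to 2 cm above the rim.

```bash
python3 - <<'E'
from g import *
qh=down(HA-np.pi/2)
move_l([*H,.219],.08,orientation=qh);hold(.6)
s=state();print(s['finger_gap'],s['ft_force'].round(1),s['moment'].round(2),s['ee_pos'],s['time'],abs(s['dq']).max())
for n in('scene','top'):
    d=grab(n);c=cloud(d);h=cv2.cvtColor(d['frame'],cv2.COLOR_BGR2HSV).astype(int)
    m=(abs(c[...,2]-.178)<.01)&(np.hypot(c[...,0]-H[0],c[...,1]-H[1])<.12)&(h[...,1]<70)&(h[...,2]>60)
    P=c[m];A=np.c_[P[:,:2]-H,np.ones(len(P))];f=np.linalg.lstsq(A,P[:,2],rcond=None)[0]
    print(n,len(P),cv2.minAreaRect(P[:,:2].astype(np.float32)),'plane',f.round(4),np.median(P[:,2]))
E
python3 an.py top | grep knob
```

```text
0.015962848254318728 [ 0.8 -0.4 -5.5] [0.   0.03 0.02] [0.57257923 0.23851343 0.21894613] 31.4167 0.0013473877337822418
scene 868 ((0.5721575021743774, 0.2358720749616623), (0.12663346529006958, 0.1798931360244751), 75.1632080078125) plane [-5.000e-04  1.000e-04  1.763e-01] 0.1762951109109846
top 627 ((0.5718623399734497, 0.24010959267616272), (0.1267581433057785, 0.17757923901081085), 73.88951110839844) plane [0.0012 0.0021 0.1773] 0.1772889112537851
 knob n 91 ctr [-0.0345  0.0981] r 0.0081 ang -0.338 rho 0.104 y -0.0126 0.0157
```

```bash
python3 -c "
from bench import *
print(job_done())"
```

```text
the job is handed in; nothing more can be done
None
```

I handed the job in with the lever at about -0.34 rad (pointer read at about -0.35) and the guard gripped, level and still about 2 cm above the hopper's mouth, centred to about a millimetre at 31 s of the 61 s allowed. The lever slipped in the first grip and stopped at -0.255 rad, so I regrasped it before touching the guard.

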